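Line up set-up blocks under a keeper strap and set its knurled nut

TASK

Nudge the three aluminium blocks into one closed-up row: long sides flush against the steel fence, edge slipped under the keeper strap, ends touching one another and the end stop. Then screw the brass knurled nut down (clockwise from above) until it bottoms out, back it off a quarter turn so that the blocks stay free to slide, and finish while still gripping the nut there, without letting go. The blocks must stay in their row, and the other things on the bench must be left alone.

Things in the scene. Friction and masses are not known exactly. Their poses are not given: they have to be found in the camera images.
- fixture: low steel row fixture screwed to the worktop (never moves). Origin: at worktop level, middle of the fence's front face; x points into the fence (away from the blocks), y along it, z up. Fence: y from -100 to +100 mm, 20 mm high, front face at x = 0; the foot behind it runs to x = 69 mm. In the finished row the blocks' centres lie at x = -15 mm and y = +55, +10, -35 mm.
- end_stop (a point): middle of the inner face of the end stop, 9 mm above the worktop: a steel bar 13 mm wide, 18 mm high, standing 45 mm out of the fence towards the blocks (fixture x from -45 to 0), its inner face at fixture y = +77.5 mm
- strap_edge (a point): middle of the lower front edge of the keeper strap, an aluminium plate 70 x 166 x 6 mm lying over the fence (fixture x from -4 to +66, y from -83 to +83 mm). Its underside is 23 mm above the worktop with the nut bottomed, 0.64 mm higher per rad of unscrewing. Two guide pins end just above its top at y = +-66 mm.
- nut_center (a point): centre (half-way up) of the round brass knurled nut, 36 mm across, 34 mm high, red pointer stripe on its closed top from centre to rim (the point's x axis); it stands on the keeper strap at fixture x = 40, y = 0 mm, already started on its thread. Bottomed, this point is 46 mm, the nut's top 63 mm and the strap's top 29 mm above the worktop.
- nut (a joint): angle of the nut in rad: 0 is bottomed out (hard stop, stripe along the fixture's x axis); it grows as the nut is unscrewed (counter-clockwise from above), to 3.6 at most. Right-hand thread, rises 0.64 mm per rad. It starts between 1.9 and 2.6. Friction about 0.06 N m; it stays where it is left.
- block_a_center (a point): one of three alike bare aluminium set-up blocks with two small holes in the top, 30 (its x) x 45 (its y) x 22 mm high, about 0.12 kg, lying loose on the worktop in front of the fence, its 45 mm sides roughly along the fence; this point is its centre, 11 mm above its underside
- block_b_center (a point): one of three alike bare aluminium set-up blocks with two small holes in the top, 30 (its x) x 45 (its y) x 22 mm high, about 0.12 kg, lying loose on the worktop in front of the fence, its 45 mm sides roughly along the fence; this point is its centre, 11 mm above its underside
- block_c_center (a point): one of three alike bare aluminium set-up blocks with two small holes in the top, 30 (its x) x 45 (its y) x 22 mm high, about 0.12 kg, lying loose on the worktop in front of the fence, its 45 mm sides roughly along the fence; this point is its centre, 11 mm above its underside
- red_cap_jar: white plastic jar with a red screw cap, 43 mm across, 51 mm high; a bystander, origin under its centre
- round_tin: round light-grey tin with lid, 52 mm across, 26 mm high; a bystander, origin under its centre
- tape: yellow roll of masking tape lying flat, 62 mm across, 19 mm high; a bystander, origin under its centre
- hex_case: orange case of hex keys, 85 x 33 x 28 mm; a bystander, origin under its centre
- amber_bottle: amber dropper bottle with black dropper, 28 mm across, 92 mm high; a bystander, origin under its centre
Not all that is in view belongs to the job. What is shaped like the part that bears block_c_center but brown is not meant.

How it is judged:
By the outcome, as a careful person would: the job done as asked, in the order asked, and still so for the second after the job is handed in, while the arm keeps its last pose, push and grip.
It also fails if it takes over 64 s, if anything falls off the work surface, if the arm or the gripper's body presses on something with over 40 N, if the wrist force passes 120 N, or if a joint passes its speed limit or range.

ROBOT

A 6-joint arm with a two-finger parallel gripper is mounted at the origin on a cart in front of the work surface, level with it; the furniture and walls round the work are solid. World frame = base frame: x ahead of the robot, y to its left, z up, the work surface at z = 0. Lengths are in m, angles in rad, forces in N, time in s.
With the tool pointing down it reaches from about 0.25 to 0.775 m from the base axis. Payload 4 kg.
Tool frame: the origin (TCP) lies at the very end of the fingers, on their centre line; the grasp point (between the pads) lies 19 mm behind it; x points along the fingers, y is the direction in which the jaws open and shut, and the axes are right-handed (so a half turn about x gives the same grasp; the last joint's range is limited). The gripper opens to 94 mm and grips with 3 to 60 N. Pads are 16 mm wide; open, the fingers measure 119 mm over their backs; the gripper's body (75 mm by 177 mm) begins 78 mm behind the grasp point.
Start: joints at [-1.246, 0.087, 1.371, -0, 1.684, -0.103], TCP at [0.228, -0.5, 0.185] pointing down, gripper open.
Joint ranges: [-3.1, 3.1], [-0.76, 2.03], [0.27, 2.55], [-1.08, 4.22], [0.17, 2.65], [-2.57, 2.57]. Speed limits (rad/s): [2.79, 2.79, 3.14, 3.14, 3.14, 3.14].

INTERFACE

Orientations are given as [roll, pitch, yaw] about the fixed x, y, z axes, in that order (R = Rz(yaw) Ry(pitch) Rx(roll)).
In Python, from bench import robot gives the robot as it stands.
- The arm moves only by the tool carry_out, never from a script. Its argument "targets" is a list of rows, each a list of 5 numbers: the closure, from 0 (fully open) to 1 (shut), then the shift along the tool's x, y, z in cm, then the turn about the tool's x in degrees. In form: [[fingers, tx, ty, tz, turn], ...]. A call has 1 to 20 rows; each row shifts and turns the commanded pose from where the row before left it, along the tool's axes as they then stand; what a row does not reach is not made up. A row lasts 1/10 s, in which the tool goes at most 50 mm and 8.59 degrees, less where a joint would pass 70% of its speed; a pose out of reach is approached as far as the arm can. A call is refused whole if a number of a shift passes 5 or a number of a turn 8.59, either way. A call with a gripper value outside its range is refused whole. The fingers move at their own pace and stop on an object; the grip force is fixed at half the most. Time passes only in rows, so rows that do not move let the fingers close. It gives the time, the measured TCP pose, the force and the opening at its end, in the units of the state.
- robot.get_obs(): the state, without advancing time (a new reading comes with each control period).
- robot.snapshot(name): name is "scene" or "side" or "wrist"; returns a dict with "image" (400x640x3 uint8, red, green, blue), "camera_matrix" (3x3 intrinsics, pixels), "pose" (4x4, takes a point from camera to world coordinates). Camera axes: x right, y up, looking along -z (the intrinsics and any distortion apply to the point x, -y, -z); pixel columns grow to the right and rows downward; lengths in m; the calibration is good to about 2 mm. The wrist camera is an equidistant fisheye: a pixel r from the principal point sees the ray r / f radians off the axis. A picture is of the moment at which its call begins. There is no depth.
- robot.close_job(): hands the job in, once; it reports no verdict.
The state is a dict: "time": time; "joint_positions": joint angles; "qvel": joint speeds; "joint_torque": joint torques, N m; "tool_pos": TCP position; "ee_rot": TCP orientation; "wrist_force": force on the tool from outside, world axes, zero at the start; "wrist_torque": the same for the moment, N m; "width": finger opening in m.
Only numpy, scipy, OpenCV 4.12 (cv2) and the standard library are available. Lean on these libraries where they do the work, as an engineer would, in place of code of your own. Each camera call takes 0.05 s, during which the arm holds its last target. There are 200 camera calls.

## Working session

There is one attempt and no reset: what is moved stays moved. The work goes in short steps, Python scripts to look and compute and a tool call to move; the robot and the scene stay as the last step left them, time stands still between calls to the robot, and variables do not carry over. Pictures are saved under pics/ and viewed, about 8 in all and at most 12, crops included, and the job is handed in when it is done.

Besides the shell and the picture viewer there is one more tool, called after "Call:" as name(argument=value, ...), one argument or row to a line, values as JSON. carry_out: Moves the arm, as the interface text tells. Its arguments: {"type":"object","properties":{"targets":{"type":"array","items":{"type":"array","items":{"type":"number"}}}},"required":["targets"]}

```bash
mkdir -p pics; ls
cat > h.py <<'E'
import numpy as np, cv2
from bench import robot
from scipy.spatial.transform import Rotation as R
def snap(n,f):
    s=robot.snapshot(n); im=np.array(s["image"]); cv2.imwrite("pics/"+f+".png",im[:,:,::-1]); np.savez("pics/"+f+".npz",image=im,K=s["camera_matrix"],T=s["pose"]); return im,np.array(s["camera_matrix"]),np.array(s["pose"])
def load(f):
    d=np.load("pics/"+f+".npz"); return d["image"],d["K"],d["T"]
def ray(u,v,K,T,fish=False):
    x=(u-K[0,2])/K[0,0]; y=(v-K[1,2])/K[1,1]
    if fish:
        r=np.hypot(x,y)+1e-12; d=np.array([x/r*np.sin(r),y/r*np.sin(r),np.cos(r)])
    else: d=np.array([x,y,1.])
    d=np.array([d[0],-d[1],-d[2]]); return T[:3,3],T[:3,:3]@d
def onz(u,v,z,K,T,fish=False):
    o,d=ray(u,v,K,T,fish); return o+d*(z-o[2])/d[2]
def proj(p,K,T,fish=False):
    c=T[:3,:3].T@(np.array(p)-T[:3,3]); x,y,z=c[0],-c[1],-c[2]
    if fish:
        r=np.hypot(x,y)+1e-12; th=np.arctan2(r,z); x,y=x/r*th,y/r*th
    else: x,y=x/z,y/z
    return np.array([K[0,0]*x+K[0,2],K[1,1]*y+K[1,2]])
E
python3 - <<'E'
from h import *
np.set_printoptions(precision=4,suppress=True)
print(robot.get_obs())
a=[]
for n in ["scene","side","wrist"]:
    im,K,T=snap(n,n+"0"); print(n,K.tolist(),T)
E
```

```text
pics
{'time': 0.0, 'joint_positions': array([-1.2461,  0.088 ,  1.3722, -0.    ,  1.6836, -0.103 ]), 'qvel': array([ 0.0006, -0.0005,  0.0005,  0.002 ,  0.0003, -0.0009]), 'joint_torque': array([ -0.0013, -34.0186, -30.243 ,   0.0718,   0.0331,  -0.0002]), 'tool_pos': array([ 0.228 , -0.4999,  0.1842]), 'ee_rot': array([-1.6685,  1.5686,  1.9008]), 'wrist_force': array([ 0.2923, -0.3757, -0.2928]), 'wrist_torque': array([-0.03  ,  0.0068,  0.0086]), 'width': 0.09388418978107241}
scene [[393.3963115206926, 0.0, 320.4770784014364], [0.0, 393.3963115206926, 203.13170610584223], [0.0, 0.0, 1.0]] [[-0.9139  0.321  -0.2485  0.3656]
 [-0.4059 -0.7071  0.5791  0.3499]
 [ 0.0102  0.6301  0.7765  0.7585]
 [ 0.      0.      0.      1.    ]]
side [[487.49641097545424, 0.0, 323.5484430885389], [0.0, 487.49641097545424, 202.42736289036532], [0.0, 0.0, 1.0]] [[-0.9988 -0.0225  0.0435  0.6545]
 [ 0.0477 -0.6428  0.7645  0.8853]
 [ 0.0108  0.7657  0.6431  0.9483]
 [ 0.      0.      0.      1.    ]]
wrist [[309.70691628693146, 0.0, 316.17448126181876], [0.0, 309.70691628693146, 196.73002183013546], [0.0, 0.0, 1.0]] [[ 0.4146  0.8782  0.2386  0.2965]
 [-0.91    0.401   0.1052 -0.4684]
 [-0.0033 -0.2607  0.9654  0.3838]
 [ 0.      0.      0.      1.    ]]
```

View pics/scene0.png

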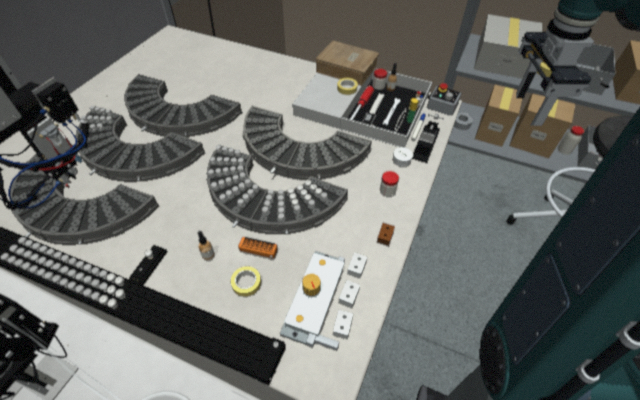

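View pics/side0.png

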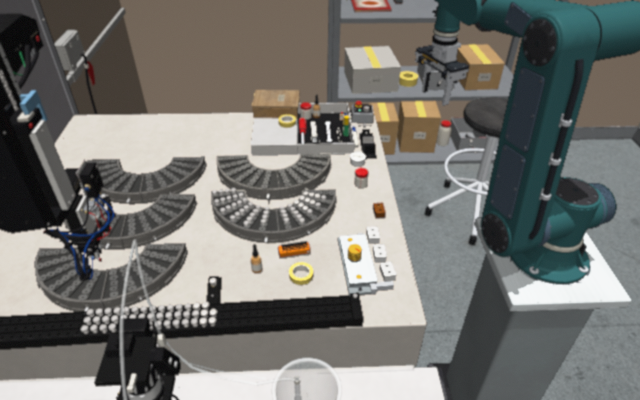

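The scene shows the white strap with its nut at (312,284) and the end stop at (325,342). Candidates for the blocks are the bare ones at (357,265), (348,293) and (342,323), and the brown look-alike at (386,233), which I reject. Next is one close crop from each of the two cameras.

Run:
```python
from h import *
np.set_printoptions(precision=4,suppress=True)
im,K,T=load("scene0"); s2,K2,T2=load("side0")
c=im[220:360,270:400]; c2=s2[220:300,330:405]
a=cv2.resize(c,None,fx=4.2,fy=4.2,interpolation=cv2.INTER_CUBIC)
cv2.imwrite("pics/crop0.png",a[:,:,::-1])
for z,pts in {0.022:[(357,265),(348,293),(342,323)],0.063:[(312,284)],0.018:[(325,342)]}.items():
    for p in pts: print(z,p,onz(*p,z,K,T))
for z,pts in {0.022:[(374,234),(380,252),(389,271)],0.064:[(355,250)]}.items():
    for p in pts: print('side',z,p,onz(*p,z,K2,T2))
```

```text
0.022 (357, 265) [ 0.4609 -0.0759  0.022 ]
0.022 (348, 293) [ 0.4546 -0.0073  0.022 ]
0.022 (342, 323) [0.4422 0.0563 0.022 ]
0.063 (312, 284) [0.5208 0.0237 0.063 ]
0.018 (325, 342) [0.458  0.1021 0.018 ]
side 0.022 (374, 234) [ 0.4598 -0.0762  0.022 ]
side 0.022 (380, 252) [ 0.4527 -0.0073  0.022 ]
side 0.022 (389, 271) [0.4389 0.0601 0.022 ]
side 0.064 (355, 250) [0.5242 0.0238 0.064 ]
```

View pics/crop0.png

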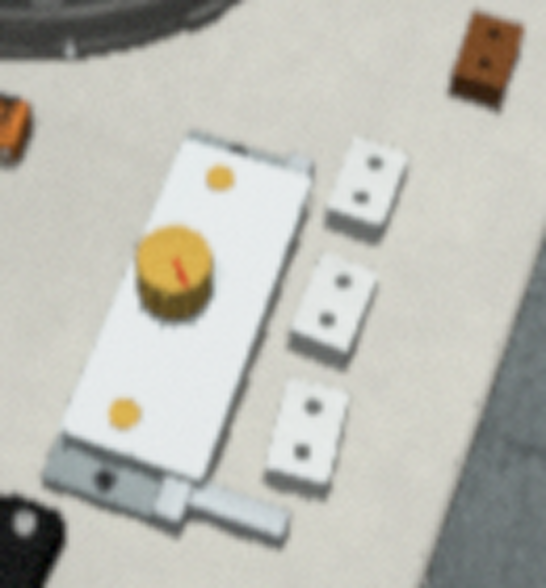

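The crop confirms the choice: three bare blocks, the brown one top right rejected, the end stop at the lower end (fixture +y is world +y, left), and the red stripe pointing towards crop (182,280). Next I compute the fixture pose and the first approach.

```bash
cat >> h.py <<'E'
def pose():
    o=robot.get_obs(); return np.array(o["tool_pos"]),R.from_euler('xyz',o["ee_rot"]).as_matrix(),o
def delta(p,yaw=None):
    "shift in tool axes (cm) to reach world p, after turning so tool y is at world yaw; returns turn deg"
    t,M,o=pose(); y=M[:,1]; a=np.degrees(np.arctan2(y[1],y[0])); 
    print("tcp",t.round(4),"tool y yaw",a.round(2),"j6",o["joint_positions"][5].round(3),"x axis",M[:,0].round(3),"shift cm (tool now)",(M.T@(np.array(p)-t)*100).round(2), "F",o["wrist_force"].round(1),"T",o["wrist_torque"].round(2))
E
python3 - <<'E'
from h import *
np.set_printoptions(precision=4,suppress=True)
im,K,T=load("scene0")
f=lambda x,y,z:onz(270+x/4.2,220+y/4.2,z,K,T)
a=f(220,178,.0315);b=f(124,414,.0315);n=f(175,253,.0645);s=f(187,287,.0645)
print("pins",a,b,np.linalg.norm(a-b)); d=b-a; th=np.arctan2(d[1],d[0])-np.pi/2
print("theta",np.degrees(th),"pinmid",(a+b)/2,"nut",n,"stripe",np.degrees(np.arctan2(*(s-n)[[1,0]])))
ex=np.array([np.cos(th),np.sin(th)]);ey=np.array([-np.sin(th),np.cos(th)])
O=(a+b)[:2]/2*.5+n[:2]*.5-.04*ex; print("origin",O)
for q in [(307,171),(337,306),(309,432)]:
    pass
for c,z in [((367,187),.022),((335,302),.022),((308,428),.022)]:
    p=f(*c,z)[:2]-O; print("block fix",p@ex*1e3,p@ey*1e3)
delta([.40,0,.2])
E
```

```text
pins [ 0.5289 -0.0461  0.0315] [0.519  0.0854 0.0315] 0.1318201985378394
theta 4.30994020131993 pinmid [0.5239 0.0196 0.0315] nut [0.5244 0.0173 0.0645] stripe 132.32726657569708
origin [0.4843 0.0154]
block fix -30.6573352739867 -90.69448213230315
block fix -33.93692849920191 -23.961960485297162
block fix -40.68686808000377 40.90220329380551
tcp [ 0.228  -0.5     0.1845] tool y yaw -65.49 j6 -0.103 x axis [-0.001  0.002 -1.   ] shift cm (tool now) [ -1.48 -38.36 -36.39] F [ 0.1 -0.  -0.1] T [ 0.01 -0.    0.08]
```

Call:
carry_out(
  targets=[
    [0.5,-0.1,-3.2,-3,0],
    [0.5,-0.1,-3.2,-3,0],
    [0.5,-0.1,-3.2,-3,0],
    [0.5,-0.1,-3.2,-3,0],
    [0.5,-0.1,-3.2,-3,0],
    [0.5,-0.1,-3.2,-3,0],
    [0.5,-0.1,-3.2,-3,0],
    [0.5,-0.1,-3.2,-3,0],
    [0.5,-0.1,-3.2,-3,0],
    [0.5,-0.1,-3.2,-3,0],
    [0.5,-0.1,-3.2,-3,0],
    [0.5,-0.1,-3.2,-3,0],
  ],
)

```text
time: 1.35
tool_pos: [0.3965, 0.0001, 0.1973]
ee_rot: [2.156, 1.57, -0.558]
wrist_force: [0.4, -1.2, -0.5]
width: 0.0472
```

Call:
carry_out(
  targets=[
    [0.5,0,0,0,-8.42],
    [0.5,0,0,0,-8.42],
    [0.5,0,0,0,-8.42],
    [0.5,0,0,0,-8.42],
    [0.5,0,0,0,-8.42],
    [0.5,0,0,0,-8.42],
    [0.5,0,0,0,-8.42],
    [0.5,0,0,0,-8.42],
    [0.5,0,0,0,-8.42],
    [0.5,0,0,0,-8.42],
    [0.5,0,0,0,-8.42],
    [0.5,0,0,0,-8.42],
    [0.5,0,0,0,-8.42],
    [0.5,0,0,0,-8.42],
    [0.5,0,0,0,-8.42],
    [0.5,0,0,0,-8.42],
    [0.5,0,0,0,-8.42],
    [0.5,0,0,0,-8.42],
    [0.5,0,0,0,-8.42],
    [0.5,0,0,0,0],
  ],
)

```text
time: 3.35
tool_pos: [0.3962, -0.0017, 0.1971]
ee_rot: [3.022, 1.57, 3.1]
wrist_force: [-0.3, 0.6, -0.2]
width: 0.0469
```

Run:
```python
from h import *
delta([.42,0,.2]); snap("wrist","w1")
```

```text
tcp [ 0.3962 -0.0017  0.1971] tool y yaw 94.47 j6 -1.796 x axis [-0.001  0.    -1.   ] shift cm (tool now) [-0.3  -0.02  2.39] F [-0.3  0.6 -0.2] T [ 0.07 -0.1  -0.02]
```

View pics/w1.png

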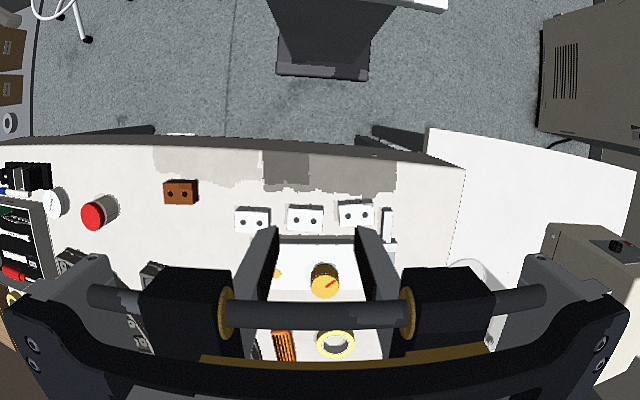

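The wrist view shows the blocks at (252,217), (305,213) and (355,213), each with two holes along its long side, the end stop at (388,222), and the nut at (326,280) with its red stripe. I measure the hole pairs and the nut here.

```bash
cat >> h.py <<'E'
TH=np.radians(4.31); O=np.array([.4843,.0154])
def fix(p):
    p=np.array(p)[:2]-O; c,s=np.cos(TH),np.sin(TH); return np.array([c*p[0]+s*p[1],-s*p[0]+c*p[1]])*1e3
def wld(x,y):
    c,s=np.cos(TH),np.sin(TH); return O+np.array([c*x-s*y,s*x+c*y])/1e3
def holes(im,K,T,box,fish,z=.022):
    u0,v0,u1,v1=box; g=cv2.cvtColor(im,cv2.COLOR_RGB2GRAY)[v0:v1,u0:u1]
    g=cv2.resize(g,None,fx=4,fy=4,interpolation=cv2.INTER_CUBIC)
    n,l,st,c=cv2.connectedComponentsWithStats((g<130).astype(np.uint8))
    r=[]
    for i in range(1,n):
        x,y,w,h,a=st[i]
        if 60<a<1200 and x>0 and y>0 and x+w<g.shape[1] and y+h<g.shape[0] and max(w,h)<2.2*min(w,h):
            px=(c[i]+.5)/4-.5+[u0,v0]; r.append((px.round(1),a,fix(onz(*px,z,K,T,fish)).round(1)))
    return r
E
python3 - <<'E'
from h import *
im,K,T=load("w1")
for r in holes(im,K,T,(228,195,380,232),True): print(*r)
s,K2,T2=load("scene0")
for r in holes(s,K2,T2,(330,250,372,340),False): print("sc",*r)
rd=cv2.inRange(im,(130,0,0),(255,70,70)); rd[:, :250]=0
ys,xs=np.nonzero(rd[250:310,300:350]); print("red",xs.min()+300,xs.max()+300,ys.min()+250,ys.max()+250)
# stripe direction: pca endpoints
P=np.array([onz(x+300,y+250,.0645,K,T,True)[:2] for x,y in zip(xs,ys)]); print([fix(p).round(1) for p in (P[np.argmin(xs)],P[np.argmax(xs)])],len(P))
br=cv2.inRange(cv2.cvtColor(im,cv2.COLOR_RGB2HSV),(15,100,60),(32,255,255)); br[:, :300]=0;br[:,350:]=0;br[:255]=0;br[310:]=0
ys,xs=np.nonzero(br); print("brass",xs.min(),xs.max(),ys.min(),ys.max())
for z,(x,y) in [(.0645,(40,0)),(.029,(-4,-83)),(.029,(-4,83)),(.018,(-45,77.5)),(.018,(-45,90.5)),(.022,(-15,55))]:
    w=wld(x,y); print((x,y,z),proj([*w,z],K,T,True).round(1))
E
python3 - <<'E'
import cv2
im=cv2.imread('pics/w1.png')[190:310,225:420]
cv2.imwrite('pics/w1c.png',cv2.resize(im,None,fx=4,fy=4,interpolation=cv2.INTER_CUBIC))
E
```

```text
[364.6 214.4] 340 [-41.2  52.9]
[347.6 215.8] 342 [-39.4  30.9]
[296.  219.7] 324 [-34.  -35.2]
[313.1 221. ] 341 [-32.4 -13.3]
[242.6 221.9] 299 [ -30.2 -105.5]
[259.1 222.9] 318 [-29.2 -83.4]
sc [354.2 273.8] 746 [-30.7 -66.9]
sc [346.  303.3] 827 [-34.2   2.3]
sc [341.4 327.1] 61 [-40.3  52.1]
red 326 334 280 286
[array([38.8,  3.1]), array([30.1, 12.8])] 16
brass 311 338 265 298
(40, 0, 0.0645) [323.5 286.8]
(-4, -83, 0.029) [259.6 242.8]
(-4, 83, 0.029) [386.3 242.8]
(-45, 77.5, 0.018) [382.8 210.6]
(-45, 90.5, 0.018) [392.4 210.5]
(-15, 55, 0.022) [365.2 233.3]
```

View pics/w1c.png

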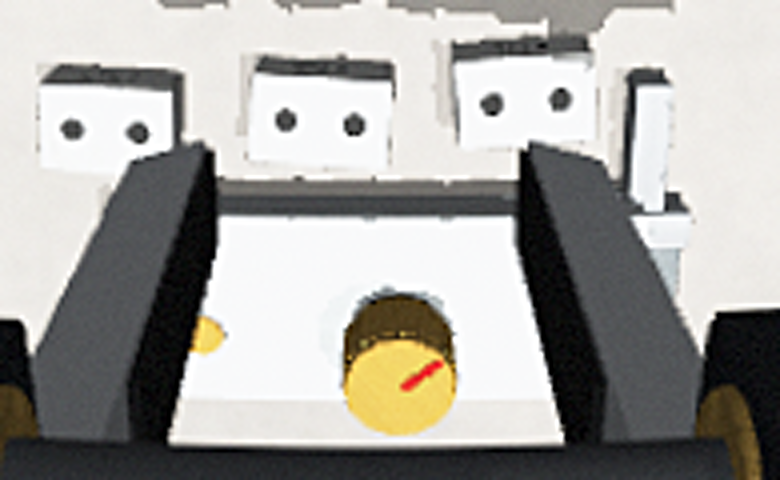

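The prediction matches the image: stop corners within 1 px, strap edge within 1 px, nut within 1.5 px. Blocks in the fixture frame (mm, yaw): A (-40,42, +4.7°), B (-33,-24, -4°), C (-30,-94.5, -2.6°). I descend in front of A and push it in.

Call:
carry_out(
  targets=[
    [0.87,4,2.6,0.6,0],
    [0.87,4,2.6,0.6,0],
    [0.87,4,0,0,0],
    [0.87,4,0,0,0],
    [0.87,2,0,0,0],
    [0.87,0.8,0,0,0],
    [0.87,0,0,0,0],
    [0.87,0,0,0,0],
  ],
)

```text
time: 4.2
tool_pos: [0.4055, 0.051, 0.0107]
ee_rot: [-0.123, 1.568, -0.046]
wrist_force: [-0.3, 0.1, -0.2]
width: 0.0122
```

```bash
cat > st.py <<'E'
from h import *
t,M,o=pose(); print("t",round(o["time"],2),"fix",fix(t).round(1),"z",(t[2]*1e3).round(1),"yawfix",round(np.degrees(np.arctan2(M[1,1],M[0,1]))-94.31,2),"j6",o["joint_positions"][5].round(3),"F",o["wrist_force"].round(1),"T",o["wrist_torque"].round(2),"w",round(o["width"]*1e3,1))
E
python3 st.py
```

```text
t 4.2 fix [-75.9  41.4] z 10.7 yawfix 0.12 j6 -1.662 F [-0.3  0.1 -0.2] T [ 0.08 -0.18 -0.01] w 12.2
```

Call:
carry_out(
  targets=[
    [0.87,0,0,0.6,0],
    [0.87,0,0,0.5,0],
    [0.87,0,0,0.5,0],
    [0.87,0,0,0.4,0],
    [0.87,0,0,0.4,0],
    [0.87,0,0,0.4,0],
    [0.87,0,0,0.3,0],
    [0.87,0,0,0.2,0],
    [0.87,0,0,0.2,0],
    [0.87,0,0,0.1,0],
    [0.87,0,0,0.1,0],
    [0.87,0,0,0,0],
  ],
)

```text
time: 5.4
tool_pos: [0.4412, 0.054, 0.0094]
ee_rot: [-1.331, 1.571, -1.253]
wrist_force: [-0.1, 0.1, -0.8]
width: 0.0121
```

```bash
python3 st.py
```

```text
t 5.4 fix [-40.   41.7] z 9.4 yawfix 0.18 j6 -1.655 F [-0.1  0.1 -0.8] T [ 0.05 -0.16 -0.04] w 12.1
```

Call:
carry_out(
  targets=[
    [0.87,0,0,0.1,0],
    [0.87,0,0,0.1,0],
    [0.87,0,0,0,0],
  ],
)

```text
time: 5.7
tool_pos: [0.4433, 0.0541, 0.0094]
ee_rot: [-0.451, 1.571, -0.372]
wrist_force: [0.1, 0.3, -0.0]
width: 0.0123
```

Call:
carry_out(
  targets=[
    [0.87,0,0,0.1,0],
    [0.87,0,0,0,0],
  ],
)

```text
time: 5.9
tool_pos: [0.4443, 0.0542, 0.0094]
ee_rot: [-0.557, 1.571, -0.479]
wrist_force: [0.6, 0.3, -0.2]
width: 0.0124
```

```bash
python3 st.py
```

```text
t 5.9 fix [-37.   41.7] z 9.4 yawfix 0.18 j6 -1.655 F [ 0.6  0.3 -0.2] T [ 0.05 -0.16 -0.03] w 12.4
```

Call:
carry_out(
  targets=[
    [0.87,0,0,0.1,0],
    [0.87,0,0,0.1,0],
    [0.87,0,0,0,0],
  ],
)

```text
time: 6.2
tool_pos: [0.4464, 0.0543, 0.0094]
ee_rot: [-0.655, 1.571, -0.576]
wrist_force: [-0.4, -0.4, -0.8]
width: 0.0122
```

```bash
python3 st.py
python3 - <<'E'
from h import *
im,K,T=snap("wrist","w2"); 
cv2.imwrite('pics/w2c.png',cv2.resize(im[150:310,225:420,::-1],None,fx=3.7,fy=3.7,interpolation=cv2.INTER_CUBIC))
E
```

```text
t 6.2 fix [-34.9  41.7] z 9.4 yawfix 0.18 j6 -1.654 F [-0.4 -0.4 -0.8] T [ 0.08 -0.14 -0.  ] w 12.2
```

View pics/w2c.png

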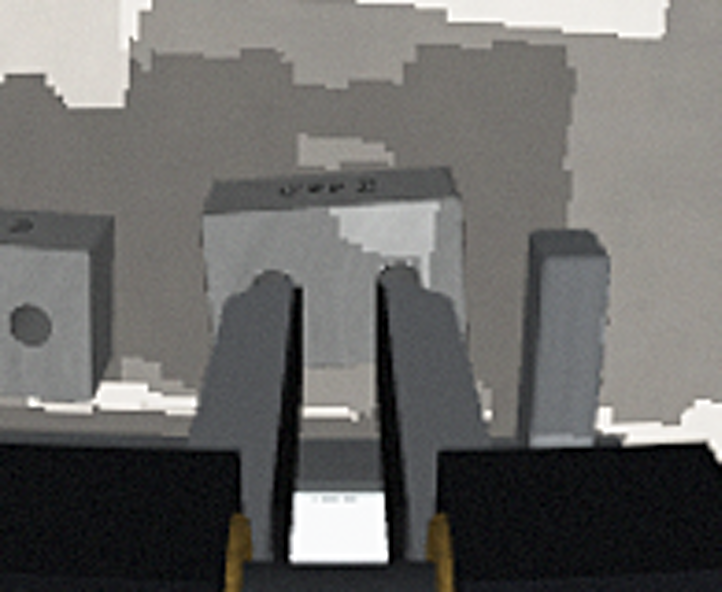

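Run:
```python
from h import *
im,K,T=load("w2"); t,M,o=pose()
cr=lambda p:((proj(p,K,T,True)-[225,150])*3.7).round(0)
print("cam fix",fix(T[:3,3]),T[2,3])
print("tcp",cr(t), "tip corners",[cr(t+M@np.array([0,y,z])/1e3) for y in(-18.6,-6.1,6.1,18.6) for z in (-8,8)])
print("stop top",[cr([*wld(x,y),.018]) for x in(-45,0) for y in(77.5,90.5)])
f=lambda x,y,z:fix(onz(225+x/3.7,150+y/3.7,z,K,T,True)).round(1)
print("block top front corners",f(205,212,.022),f(462,195,.022),"bottom",f(213,183,0),f(452,168,0), "rear edge mid z22",f(340,366,.022))
print("B right corners",f(95,245,.022),f(95,400,.022))
s,K2,T2=snap("scene","s2"); 
cv2.imwrite('pics/s2c.png',cv2.resize(s[230:350,280:400,::-1],None,fx=5,fy=5,interpolation=cv2.INTER_CUBIC))
```

```text
cam fix [-111.25748245   41.99589129] 0.20878410988482674
tcp [333. 289.] tip corners [array([232., 249.]), array([235., 329.]), array([300., 249.]), array([301., 329.]), array([366., 249.]), array([366., 329.]), array([434., 249.]), array([432., 329.])]
stop top [array([535., 254.]), array([605., 253.]), array([519., 474.]), array([585., 472.])]
block top front corners [-53.9  19.7] [-57.   63.6] bottom [-52.9  18.8] [-55.9  64.1] rear edge mid z22 [-25.1  42.9]
B right corners [-47.7   0.1] [-17.5  -2.1]
```

View pics/s2c.png

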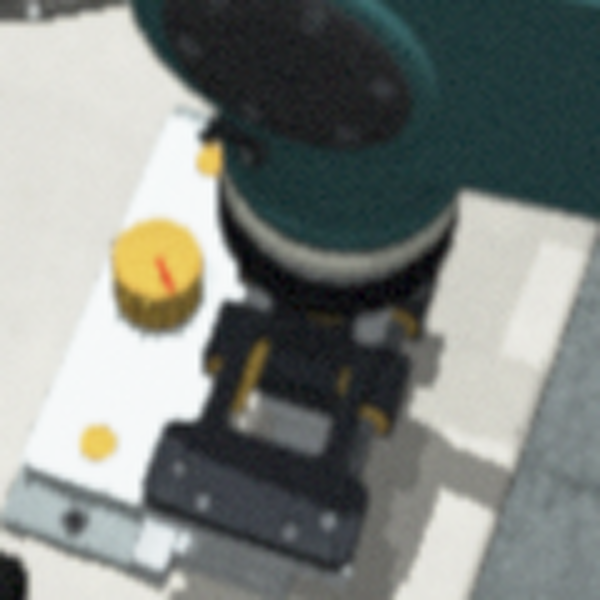

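Run:
```python
from h import *
def an(name,t,M,w,L,Rr):
    im,K,T=load(name)
    # inner front edges of the tips: points (x, -w/2, zf), (x, w/2, zf) in tool frame: solve x,zf (and y0)
    from scipy.optimize import least_squares
    f=lambda q:np.r_[proj(t+M@np.array([q[0],q[2]-w/2,q[1]]),K,T,True)-L,proj(t+M@np.array([q[0],q[2]+w/2,q[1]]),K,T,True)-Rr]
    s=least_squares(f,[0,-.008,0]); print(name,"tip x,z,y mm",(s.x*1e3).round(1),"res",s.fun.round(2))
t,M,o=pose()
an("w2",t,M,o["width"],np.array([300,290])/3.7+[225,150],np.array([378,290])/3.7+[225,150])
M1=R.from_euler('xyz',[3.022,1.57,3.1]).as_matrix()
an("w1",np.array([.3962,-.0017,.1971]),M1,.0469,np.array([215,152])/4+[225,190],np.array([520,150])/4+[225,190])
im,K,T=load("w2"); print("holes expected in crop",[((proj([*wld(x,y),.022],K,T,True)-[225,150])*3.7).round() for x,y in((-41.2,52.9),(-39.4,30.9))])
```

```text
w2 tip x,z,y mm [-30.7 -11.6   1. ] res [-0.    0.01 -0.   -0.01]
w1 tip x,z,y mm [-22.   -8.7   1.2] res [ 0.   -0.22  0.    0.22]
holes expected in crop [array([398., 282.]), array([271., 291.])]
```

The picture shows the block unmoved. The tips sit above its top, and triangulating their edges puts them about 20 mm behind the reported TCP. So the fingers passed over A without touching it. I back out and feel for the worktop gently to get the true tip height.

Call:
carry_out(
  targets=[
    [0.87,0,0,-1.5,0],
    [0.87,0,0,-1.5,0],
    [0.87,0,0,-1.2,0],
    [0.87,0.4,0,0,0],
    [0.87,0.4,0,0,0],
    [0.87,0,0,0,0],
  ],
)

```text
time: 6.9
tool_pos: [0.4043, 0.0511, 0.0007]
ee_rot: [3.119, 1.57, -3.086]
wrist_force: [0.4, 0.3, 1.0]
width: 0.0117
```

Call:
carry_out(
  targets=[
    [0.87,0.2,0,0,0],
    [0.87,0.2,0,0,0],
    [0.87,0,0,0,0],
  ],
)

```text
time: 7.2
tool_pos: [0.4043, 0.0511, -0.003]
ee_rot: [-3.098, 1.57, -3.02]
wrist_force: [0.2, 0.2, 0.3]
width: 0.0126
```

Call:
carry_out(
  targets=[
    [0.87,0.2,0,0,0],
    [0.87,0.2,0,0,0],
    [0.87,0,0,0,0],
  ],
)

```text
time: 7.5
tool_pos: [0.4041, 0.051, -0.007]
ee_rot: [-3.082, 1.57, -3.004]
wrist_force: [0.0, -0.2, 0.1]
width: 0.0121
```

```bash
python3 st.py
```

```text
t 7.5 fix [-77.3  41.6] z -7.0 yawfix 0.18 j6 -1.663 F [ 0.  -0.2  0.1] T [ 0.09 -0.12  0.03] w 12.1
```

Call:
carry_out(
  targets=[
    [0.87,0.2,0,0,0],
    [0.87,0.2,0,0,0],
    [0.87,0,0,0,0],
  ],
)

```text
time: 7.8
tool_pos: [0.404, 0.0511, -0.011]
ee_rot: [-3.104, 1.57, -3.026]
wrist_force: [-0.5, 0.6, 0.6]
width: 0.0122
```

Call:
carry_out(
  targets=[
    [0.87,0.2,0,0,0],
    [0.87,0.1,0,0,0],
    [0.87,0,0,0,0],
  ],
)

```text
time: 8.1
tool_pos: [0.4042, 0.0511, -0.0138]
ee_rot: [-3.025, 1.57, -2.946]
wrist_force: [0.1, 0.8, 0.4]
width: 0.0123
```

Call:
carry_out(
  targets=[
    [0.87,0.1,0,0,0],
    [0.87,0,0,0,0],
  ],
)

```text
time: 8.3
tool_pos: [0.4043, 0.051, -0.0147]
ee_rot: [-2.544, 1.571, -2.466]
wrist_force: [0.3, -0.9, -0.0]
width: 0.0121
```

Call:
carry_out(
  targets=[
    [0.87,0.1,0,0,0],
    [0.87,0,0,0,0],
  ],
)

```text
time: 8.5
tool_pos: [0.4042, 0.0511, -0.0157]
ee_rot: [-2.699, 1.571, -2.621]
wrist_force: [0.1, 1.0, 0.1]
width: 0.0125
```

```bash
python3 st.py
```

```text
t 8.5 fix [-77.2  41.6] z -15.7 yawfix 0.18 j6 -1.663 F [0.1 1.  0.1] T [ 0.03 -0.14  0.01] w 12.5
```

Touch shows the same: the reported z is -15.7 mm with no contact, so the true tip is about 5 mm above the worktop, a good pushing height. I push A in.

Call:
carry_out(
  targets=[
    [0.87,0,0,0.6,0],
    [0.87,0,0,0.5,0],
    [0.87,0,0,0.4,0],
    [0.87,0,0,0.4,0],
    [0.87,0,0,0.4,0],
    [0.87,0,0,0.4,0],
    [0.87,0,0,0.4,0],
    [0.87,0,0,0.3,0],
    [0.87,0,0,0.2,0],
    [0.87,0,0,0,0],
  ],
)

```text
time: 9.5
tool_pos: [0.4407, 0.0539, -0.0156]
ee_rot: [-0.188, 1.57, -0.109]
wrist_force: [1.3, 0.3, 0.8]
width: 0.0122
```

Call:
carry_out(
  targets=[
    [0.87,0,0,0.1,0],
    [0.87,0,0,0.1,0],
    [0.87,0,0,0,0],
  ],
)

```text
time: 9.8
tool_pos: [0.4423, 0.054, -0.0157]
ee_rot: [-0.304, 1.571, -0.226]
wrist_force: [-1.4, 0.4, 0.3]
width: 0.0119
```

```bash
python3 st.py
```

```text
t 9.8 fix [-39.   41.7] z -15.7 yawfix 0.18 j6 -1.655 F [-1.4  0.4  0.3] T [ 0.06 -0.06  0.03] w 11.9
```

Call:
carry_out(
  targets=[
    [0.87,0,0,0.1,0],
    [0.87,0,0,0,0],
  ],
)

```text
time: 10.0
tool_pos: [0.4428, 0.0541, -0.0157]
ee_rot: [-3.132, 1.57, -3.054]
wrist_force: [-2.3, 0.2, 1.3]
width: 0.012
```

Call:
carry_out(
  targets=[
    [0.87,0,0,0.1,0],
    [0.87,0,0,0,0],
  ],
)

```text
time: 10.2
tool_pos: [0.4427, 0.0541, -0.0157]
ee_rot: [-3.119, 1.567, -3.04]
wrist_force: [-4.8, -1.5, 5.1]
width: 0.0124
```

Call:
carry_out(
  targets=[
    [0.87,0,0,0.1,0],
    [0.87,0,0,0,0],
  ],
)

```text
time: 10.4
tool_pos: [0.4427, 0.0541, -0.0158]
ee_rot: [-3.128, 1.565, -3.05]
wrist_force: [-6.7, -0.4, 5.5]
width: 0.0125
```

```bash
python3 st.py
```

```text
t 10.4 fix [-38.6  41.7] z -15.8 yawfix 0.19 j6 -1.654 F [-6.7 -0.4  5.5] T [-0.12  1.28 -0.07] w 12.5
```

A is seated at x = -38.6, with 6.7 N of contact. B is next.

Call:
carry_out(
  targets=[
    [0.87,0,0,-1,0],
    [0.87,0,0,-1.6,0],
    [0.87,0,0,-1.6,0],
    [0.87,0,-2,0,0],
    [0.87,0,-2.6,0,0],
    [0.87,0,-2,0,0],
    [0.87,0,0,0.6,0],
    [0.87,0,0,0.5,0],
    [0.87,0,0,0.5,0],
    [0.87,0,0,0.4,0],
    [0.87,0,0,0.4,0],
    [0.87,0,0,0.4,0],
    [0.87,0,0,0.4,0],
    [0.87,0,0,0.3,0],
    [0.87,0,0,0.2,0],
    [0.87,0,0,0.2,0],
    [0.87,0,0,0.1,0],
    [0.87,0,0,0,0],
  ],
)

```text
time: 12.2
tool_pos: [0.4476, -0.0117, -0.0158]
ee_rot: [3.063, 1.569, -3.142]
wrist_force: [-3.7, -1.0, 2.2]
width: 0.0123
```

Call:
carry_out(
  targets=[
    [0.87,0,0,0.1,0],
    [0.87,0,0,0.1,0],
    [0.87,0,0,0,0],
  ],
)

```text
time: 12.5
tool_pos: [0.4475, -0.0117, -0.0158]
ee_rot: [3.12, 1.565, -3.084]
wrist_force: [-7.8, -0.3, 5.7]
width: 0.012
```

```bash
python3 st.py
```

```text
t 12.5 fix [-38.7 -24.2] z -15.8 yawfix 0.18 j6 -1.801 F [-7.8 -0.3  5.7] T [-0.08  1.49 -0.08] w 12.0
```

Call:
carry_out(
  targets=[
    [0.87,0,0,-1,0],
    [0.87,0,0,-1.6,0],
    [0.87,0,0,-1.6,0],
    [0.87,0,-2,0,0],
    [0.87,0,-2.7,0,0],
    [0.87,0,-2,0,0],
    [0.87,0,0,0.6,0],
    [0.87,0,0,0.6,0],
    [0.87,0,0,0.5,0],
    [0.87,0,0,0.5,0],
    [0.87,0,0,0.4,0],
    [0.87,0,0,0.4,0],
    [0.87,0,0,0.3,0],
    [0.87,0,0,0.3,0],
    [0.87,0,0,0.2,0],
    [0.87,0,0,0.1,0],
    [0.87,0,0,0,0],
  ],
)

```text
time: 14.2
tool_pos: [0.4527, -0.0785, -0.0158]
ee_rot: [2.308, 1.571, 2.387]
wrist_force: [-0.9, -0.2, -0.9]
width: 0.0122
```

Call:
carry_out(
  targets=[
    [0.87,0,0,0.1,0],
    [0.87,0,0,0.1,0],
    [0.87,0,0,0,0],
  ],
)

```text
time: 14.5
tool_pos: [0.4526, -0.0785, -0.0157]
ee_rot: [3.11, 1.566, -3.095]
wrist_force: [-6.4, -0.7, 5.2]
width: 0.0121
```

```bash
python3 st.py
```

```text
t 14.5 fix [-38.7 -91.3] z -15.7 yawfix 0.18 j6 -1.943 F [-6.4 -0.7  5.2] T [ 0.01  1.1  -0.03] w 12.1
```

All three sit on the fence. Next I lift, go round to the -y end and close the row with shut fingers.

Call:
carry_out(
  targets=[
    [0.87,0,0,-1,0],
    [0.87,-2,0,0,0],
    [1,-2,0,0,0],
    [1,0,-2.5,1,0],
    [1,0,-2.4,1,0],
    [1,0,0,0.8,0],
    [1,0,0,0,0],
    [1,2,0,0,0],
    [1,1.5,0,0,0],
    [1,0.5,0,0,0],
    [1,0,0,0,0],
  ],
)

```text
time: 15.6
tool_pos: [0.4753, -0.1247, -0.0166]
ee_rot: [2.585, 1.568, 2.664]
wrist_force: [0.4, -0.2, 0.0]
width: 0.0006
```

```bash
python3 st.py
```

```text
t 15.6 fix [ -19.5 -139. ] z -16.6 yawfix 0.23 j6 -2.022 F [ 0.4 -0.2  0. ] T [ 0.07 -0.14  0.  ] w 0.6
```

Call:
carry_out(
  targets=[
    [1,0,0.5,0,0],
    [1,0,0.4,0,0],
    [1,0,0.4,0,0],
    [1,0,0.4,0,0],
    [1,0,0.4,0,0],
    [1,0,0.4,0,0],
    [1,0,0.4,0,0],
    [1,0,0.4,0,0],
    [1,0,0.4,0,0],
    [1,0,0.4,0,0],
    [1,0,0.4,0,0],
    [1,0,0.4,0,0],
    [1,0,0.4,0,0],
    [1,0,0.4,0,0],
    [1,0,0.4,0,0],
    [1,0,0.3,0,0],
    [1,0,0.1,0,0],
    [1,0,0,0,0],
  ],
)

```text
time: 17.4
tool_pos: [0.4712, -0.0607, -0.0157]
ee_rot: [1.812, 1.57, 1.891]
wrist_force: [0.7, -2.5, 0.7]
width: 0.0001
```

Call:
carry_out(
  targets=[
    [1,0,0.2,0,0],
    [1,0,0.1,0,0],
    [1,0,0,0,0],
  ],
)

```text
time: 17.7
tool_pos: [0.4711, -0.058, -0.0156]
ee_rot: [0.946, 1.571, 1.025]
wrist_force: [0.4, -3.0, 0.4]
width: 0.0003
```

```bash
python3 st.py
python3 - <<'E'
from h import *
im,K,T=snap("wrist","w3"); 
cv2.imwrite('pics/w3c.png',cv2.resize(im[150:320,260:480,::-1],None,fx=3.5,fy=3.5,interpolation=cv2.INTER_CUBIC))
E
```

```text
t 17.7 fix [-18.7 -72.2] z -15.6 yawfix 0.18 j6 -1.891 F [ 0.4 -3.   0.4] T [-0.5  -0.25 -0.03] w 0.3
```

View pics/w3c.png

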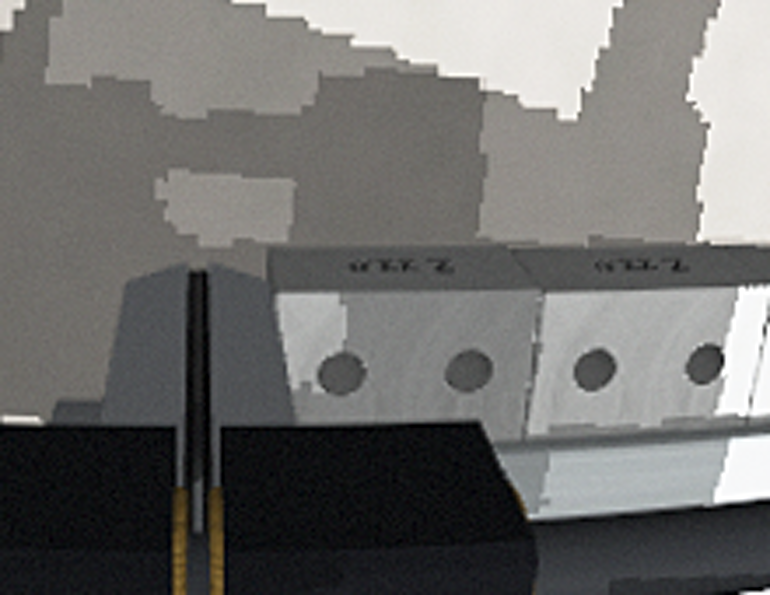

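The crop shows C against B, flush and under the strap, and B close to the next block. I push the rest of the way.

Call:
carry_out(
  targets=[
    [1,0,0.1,0,0],
    [1,0,0.1,0,0],
    [1,0,0,0,0],
  ],
)

```text
time: 18.05
tool_pos: [0.4709, -0.0559, -0.0156]
ee_rot: [1.514, 1.571, 1.593]
wrist_force: [0.2, -3.8, 1.0]
width: 0.0003
```

Call:
carry_out(
  targets=[
    [1,0,0.1,0,0],
    [1,0,0.1,0,0],
    [1,0,0,0,0],
  ],
)

```text
time: 18.35
tool_pos: [0.4709, -0.0552, -0.0156]
ee_rot: [-1.533, 1.568, -1.454]
wrist_force: [0.4, -6.5, 1.4]
width: 0.0005
```

```bash
python3 st.py
```

```text
t 18.35 fix [-18.7 -69.4] z -15.6 yawfix 0.19 j6 -1.883 F [ 0.4 -6.5  1.4] T [-1.1  -0.23 -0.03] w 0.5
```

Call:
carry_out(
  targets=[
    [1,0,0.1,0,0],
    [1,0,0.1,0,0],
    [1,0,0,0,0],
  ],
)

```text
time: 18.65
tool_pos: [0.4708, -0.0553, -0.0155]
ee_rot: [-1.566, 1.564, -1.488]
wrist_force: [1.0, -11.2, -0.2]
width: 0.0006
```

```bash
python3 st.py
```

```text
t 18.65 fix [-18.7 -69.4] z -15.5 yawfix 0.19 j6 -1.879 F [  1.  -11.2  -0.2] T [-1.96 -0.19  0.01] w 0.6
```

Hard stop at y = -69.4 with 11 N, so the row is closed on the end stop. I re-seat each block with a light push towards the fence.

Call:
carry_out(
  targets=[
    [1,0,-1,0,0],
    [1,0,0,-2,0],
    [1,0,0,-2,0],
    [1,0,2,0,0],
    [1,0,2.1,0,0],
    [1,0,0,1,0],
    [1,0,0,0.7,0],
    [1,0,0,0.2,0],
    [1,0,0,0.1,0],
    [1,0,0,0.1,0],
    [1,0,0,0.1,0],
    [1,0,0,0,0],
  ],
)

```text
time: 19.85
tool_pos: [0.4484, -0.023, -0.0159]
ee_rot: [-3.124, 1.567, -3.046]
wrist_force: [-5.9, 0.4, 3.7]
width: 0.0003
```

```bash
python3 st.py
```

```text
t 19.85 fix [-38.6 -35.6] z -15.9 yawfix 0.16 j6 -1.825 F [-5.9  0.4  3.7] T [-0.12  0.81 -0.02] w 0.3
```

Same seat (-38.6). B and A follow.

Call:
carry_out(
  targets=[
    [1,0,0,-1,0],
    [1,0,2,0,0],
    [1,0,2.5,0,0],
    [1,0,0,0.7,0],
    [1,0,0,0.2,0],
    [1,0,0,0.1,0],
    [1,0,0,0,0],
  ],
)

```text
time: 20.55
tool_pos: [0.4451, 0.0221, -0.0161]
ee_rot: [2.858, 1.567, 2.935]
wrist_force: [-4.9, 2.1, 2.1]
width: 0.0005
```

Call:
carry_out(
  targets=[
    [1,0,0,-1,0],
    [1,0,2,0,0],
    [1,0,2.5,0,0],
    [1,0,0,0.7,0],
    [1,0,0,0.2,0],
    [1,0,0,0.1,0],
    [1,0,0,0,0],
  ],
)

```text
time: 21.25
tool_pos: [0.4418, 0.0665, -0.0159]
ee_rot: [3.017, 1.567, 3.094]
wrist_force: [-5.2, 1.8, 3.3]
width: 0.0006
```

```bash
python3 st.py
```

```text
t 21.25 fix [-38.5  54.1] z -15.9 yawfix 0.12 j6 -1.626 F [-5.2  1.8  3.3] T [ 0.4   0.81 -0.  ] w 0.6
```

Call:
carry_out(
  targets=[
    [1,0,0,-2.5,0],
    [1,-4,0,0,0],
    [1,-4,0,0,0],
    [0.36,-3,0,0,0],
    [0.36,0,-2.7,3,0],
    [0.36,0,-2.7,3,0],
    [0.36,0,0,3,0],
    [0.36,0,0,1.1,0],
    [0.36,0,0,0,0],
    [0.36,0,0,0,0],
    [0.36,0,0,0,0],
  ],
)

```text
time: 22.35
tool_pos: [0.5221, 0.0194, 0.0943]
ee_rot: [-2.779, 1.57, -2.7]
wrist_force: [-0.5, -0.4, 0.0]
width: 0.059
```

```bash
python3 st.py
python3 - <<'E'
from h import *
im,K,T=snap("wrist","w4")
cv2.imwrite('pics/w4c.png',cv2.resize(im[110:320,220:440,::-1],None,fx=2.8,fy=2.8,interpolation=cv2.INTER_CUBIC))
for r in holes(im,K,T,(230,120,430,220),True): print(*r)
for z,(x,y) in [(.0645,(40,0)),(.029,(-4,-83)),(.029,(-4,83)),(.018,(-45,77.5)),(.022,(-30,77.5)),(.022,(-30,-57.5))]:
    print((x,y,z),((proj([*wld(x,y),z],K,T,True)-[220,110])*2.8).round())
E
```

```text
t 22.35 fix [38.   1.2] z 94.3 yawfix 0.21 j6 -1.721 F [-0.5 -0.4  0. ] T [ 0.09 -0.15 -0.01] w 59.0
[314.5 142.4] 1042 [-14.3   0.3]
[263.2 142.6] 683 [-14.5 -45.1]
[366.1 143.5] 605 [-13.9  46. ]
[390.2 143.5] 755 [-14.5  67.9]
[339.4 143.1] 796 [-13.9  22.2]
[415.8 159.4] 421 [-0.7 93. ]
[268.3 161.5] 182 [  2.5 -40.9]
[257.7 162.7] 70 [  3.6 -50.6]
(40, 0, 0.0645) [262. 300.]
(-4, -83, 0.029) [  2. 129.]
(-4, 83, 0.029) [526. 130.]
(-45, 77.5, 0.018) [505.   0.]
(-30, 77.5, 0.022) [507.  47.]
(-30, -57.5, 0.022) [82. 43.]
```

View pics/w4c.png

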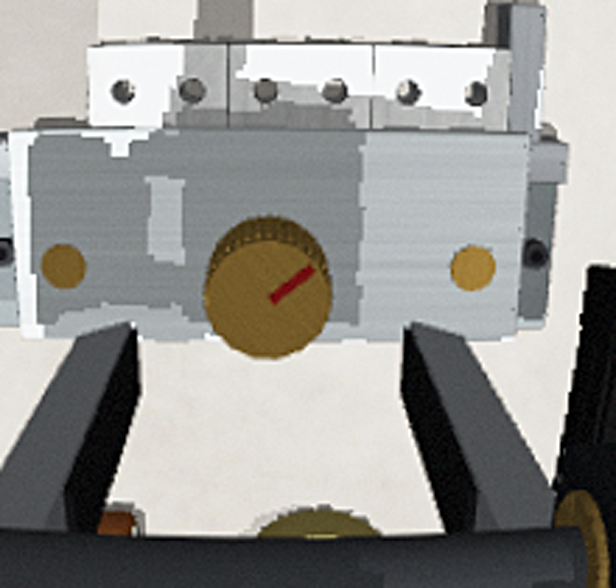

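The row is closed: three blocks end to end from crop x = 88 to 510 against the stop, with their rear edges under the strap. The nut is at crop (267,297) with the stripe at about 129°, or 2.26 rad. I go down onto the nut.

Call:
carry_out(
  targets=[
    [0.36,2,-0.06,0.12,0],
    [0.36,3,0,0,0],
    [0.36,2,0,0,0],
    [0.36,0.6,0,0,0],
    [0.36,0.3,0,0,0],
    [0.36,0,0,0,0],
  ],
)

```text
time: 23.0
tool_pos: [0.5248, 0.0189, 0.0162]
ee_rot: [-0.239, 1.569, -0.16]
wrist_force: [0.1, 0.3, 0.1]
width: 0.0603
```

Call:
carry_out(
  targets=[
    [1,0,0,0,0],
    [1,0,0,0,0],
    [1,0,0,0,0],
    [1,0,0,0,0],
    [1,0,0,0,0],
    [1,0,0,0,0],
    [1,0,0,0,0],
    [1,0,0,0,0],
  ],
)

```text
time: 23.8
tool_pos: [0.5249, 0.0189, 0.016]
ee_rot: [-0.015, 1.57, 0.063]
wrist_force: [0.1, 0.8, 5.3]
width: 0.0355
```

```bash
python3 st.py
```

```text
t 23.8 fix [40.8  0.4] z 16.0 yawfix 0.18 j6 -1.721 F [0.1 0.8 5.3] T [ 0.21 -0.06 -0.03] w 35.5
```

Gripped at 35.5 mm with hardly any side force. I turn clockwise about 100° and then check.

Call:
carry_out(
  targets=[
    [1,0.01,0,0,5],
    [1,0.01,0,0,8],
    [1,0.01,0,0,8],
    [1,0.01,0,0,8],
    [1,0.01,0,0,8],
    [1,0.01,0,0,8],
    [1,0.01,0,0,8],
    [1,0.01,0,0,8],
    [1,0.01,0,0,8],
    [1,0.01,0,0,8],
    [1,0.01,0,0,8],
    [1,0.01,0,0,8],
    [1,0.01,0,0,7],
    [1,0,0,0,0],
  ],
)

```text
time: 25.2
tool_pos: [0.5253, 0.0192, 0.0149]
ee_rot: [1.991, 1.569, 0.322]
wrist_force: [0.7, 2.2, 4.5]
width: 0.0357
```

```bash
python3 st.py
python3 - <<'E'
from h import *
im,K,T=snap("scene","s5"); im2,K2,T2=snap("wrist","w5")
a=cv2.resize(im[250:320,280:350],(400,400),interpolation=cv2.INTER_CUBIC)
b=cv2.resize(im2[150:350,216:416],(400,400),interpolation=cv2.INTER_CUBIC)
cv2.imwrite('pics/c5.png',np.hstack([a,b])[:,:,::-1])
E
```

```text
t 25.2 fix [41.1  0.7] z 14.9 yawfix -99.93 j6 0.026 F [0.7 2.2 4.5] T [ 0.24 -0.07 -0.07] w 35.7
```

View pics/c5.png

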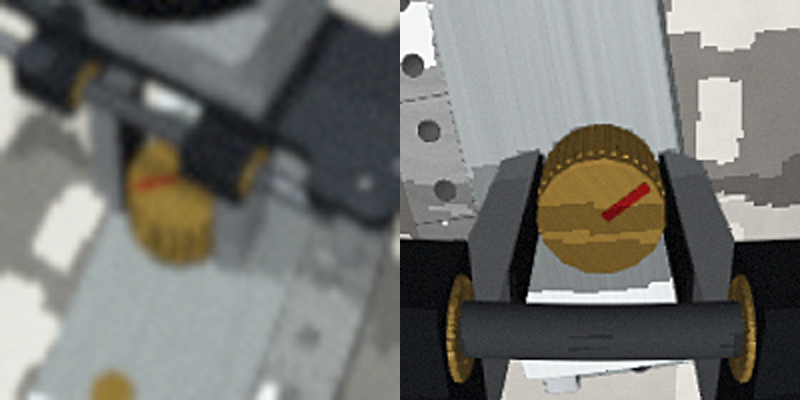

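The nut turned with the gripper: the stripe sits at the same angle between the fingers. About 29° are left, so I go on in small steps and watch the torque about z.

Call:
carry_out(
  targets=[
    [1,0.01,0,0,6],
    [1,0.01,0,0,6],
    [1,0.01,0,0,6],
    [1,0,0,0,3],
    [1,0,0,0,0],
  ],
)

```text
time: 25.8
tool_pos: [0.5254, 0.0192, 0.0147]
ee_rot: [2.321, 1.568, 0.287]
wrist_force: [0.3, 1.4, 4.5]
width: 0.0355
```

```bash
python3 st.py
```

```text
t 25.8 fix [41.2  0.7] z 14.7 yawfix -120.87 j6 0.391 F [0.3 1.4 4.5] T [ 0.26 -0.02 -0.07] w 35.5
```

Call:
carry_out(
  targets=[
    [1,0,0,0,2],
    [1,0,0,0,2],
    [1,0,0,0,0],
  ],
)

```text
time: 26.1
tool_pos: [0.5254, 0.0191, 0.0146]
ee_rot: [2.342, 1.568, 0.239]
wrist_force: [1.0, 1.9, 5.5]
width: 0.0354
```

```bash
python3 st.py
```

```text
t 26.1 fix [41.3  0.6] z 14.6 yawfix -124.83 j6 0.46 F [1.  1.9 5.5] T [ 0.3  -0.05 -0.09] w 35.4
```

Call:
carry_out(
  targets=[
    [1,0,0,0,1.5],
    [1,0,0,0,1.5],
    [1,0,0,0,0],
  ],
)

```text
time: 26.4
tool_pos: [0.5254, 0.0191, 0.0146]
ee_rot: [2.408, 1.568, 0.253]
wrist_force: [0.0, 2.2, 5.4]
width: 0.0358
```

```bash
python3 st.py
```

```text
t 26.4 fix [41.3  0.6] z 14.6 yawfix -127.81 j6 0.513 F [0.  2.2 5.4] T [ 0.24 -0.06 -0.03] w 35.8
```

Call:
carry_out(
  targets=[
    [1,0,0,0,1.5],
    [1,0,0,0,1.5],
    [1,0,0,0,0],
  ],
)

```text
time: 26.7
tool_pos: [0.5254, 0.0191, 0.0146]
ee_rot: [2.305, 1.568, 0.099]
wrist_force: [1.8, 1.3, 4.0]
width: 0.0357
```

```bash
python3 st.py
```

```text
t 26.7 fix [41.3  0.6] z 14.6 yawfix -130.73 j6 0.564 F [1.8 1.3 4. ] T [ 0.29 -0.13  0.52] w 35.7
```

Call:
carry_out(
  targets=[
    [1,0,0,0,1.5],
    [1,0,0,0,1.5],
    [1,0,0,0,0],
  ],
)

```text
time: 27.0
tool_pos: [0.5249, 0.0184, 0.0145]
ee_rot: [1.338, 1.569, -0.921]
wrist_force: [-0.3, 0.3, 6.3]
width: 0.0356
```

```bash
python3 st.py
```

```text
t 27.0 fix [40.7 -0.1] z 14.5 yawfix -133.71 j6 0.616 F [-0.3  0.3  6.3] T [-0.01  0.14  0.55] w 35.6
```

The torque jumped to 0.52 N m at about -130° and then the pads slipped slightly, so the nut is bottomed (129° measured). I back off 91° (90° plus wind-up) and check with the stripe.

Call:
carry_out(
  targets=[
    [1,0,0,0,-3],
    [1,-0.01,0,0,-8],
    [1,-0.01,0,0,-8],
    [1,-0.01,0,0,-8],
    [1,-0.01,0,0,-8],
    [1,-0.01,0,0,-8],
    [1,-0.01,0,0,-8],
    [1,-0.01,0,0,-8],
    [1,-0.01,0,0,-8],
    [1,-0.01,0,0,-8],
    [1,-0.01,0,0,-8],
    [1,-0.01,0,0,-8],
    [1,0,0,0,0],
    [1,0,0,0,0],
  ],
)

```text
time: 28.4
tool_pos: [0.5257, 0.0185, 0.0156]
ee_rot: [0.479, 1.568, -0.196]
wrist_force: [2.8, 0.3, 5.1]
width: 0.0356
```

```bash
python3 st.py
python3 - <<'E'
from h import *
im,K,T=snap("wrist","w6"); t,M,o=pose()
for nm in ("w5","w6"):
    im,K,T=load(nm)
    m=cv2.inRange(im,(110,0,0),(255,60,60)); m[:200]=0; m[290:]=0; m[:,:290]=0; m[:,350:]=0
    ys,xs=np.nonzero(m); z=.064
    P=np.array([fix(onz(x,y,z,K,T,True)) for x,y in zip(xs,ys)]); c=P.mean(0); d=np.linalg.svd(P-c)[2][0]
    if d@(c-[40,0])<0: d=-d
    print(nm,len(P),"centroid",c.round(1),"stripe deg",np.degrees(np.arctan2(d[1],d[0])).round(1))
a=cv2.resize(im[110:350,180:480],None,fx=2.6,fy=2.5,interpolation=cv2.INTER_CUBIC)
cv2.imwrite('pics/c6.png',a[:,:,::-1])
E
```

```text
t 28.4 fix [41.5 -0. ] z 15.6 yawfix -42.98 j6 -0.968 F [2.8 0.3 5.1] T [ 0.04 -0.63  0.05] w 35.6
w5 108 centroid [49.3  6.4] stripe deg 29.6
w6 137 centroid [40.8  9.6] stripe deg 89.1
```

View pics/c6.png

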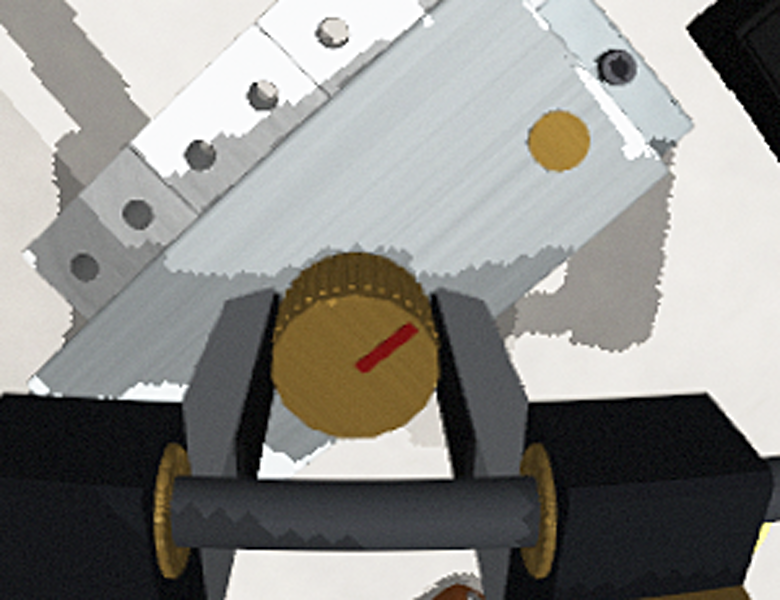

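The stripe reads 89.1° from the fixture axis, the gripper still holds at 35.6 mm, and the visible blocks are still tight and flush. I hand in.

```bash
python3 -c "
from h import *
print(robot.close_job())"
```

```text
the job is handed in; nothing more can be done
None
```

The job is done and handed in at 28.4 s, with the gripper still holding the nut a quarter turn off its stop.

- **Row:** I pushed the three blocks one by one against the fence and under the strap. I then closed them up against the end stop (hard stop at 11 N) and pressed each one against the fence again. The next picture showed the whole row flush and touching. The last one showed two blocks and part of the third unchanged; the end-stop end was out of frame.
- **Nut:** I turned it down until the torque jumped to about 0.5 N m, after about 129° of turning. The stripe had put the stop 128–130° away. I then backed off 91° at the gripper to allow for wind-up. The stripe now reads 89.1° (1.56 rad), with a grip opening of 35.6 mm and a side force of about 3 N.

**What disagreed:**
- **Finger length:** the real fingertips sit about 20 mm behind the reported TCP. My first push passed over the first block without touching it. A picture and an empty descent to a reported z of -15.7 mm showed the offset, and I allowed for it afterwards.
- **Nut slip:** the pads slipped a few degrees on the nut at the hard stop, which is why I took the final angle from the stripe.
- **Block y positions:** the wrist camera read the blocks 1–2 mm off in y. I put that down to its calibration, since the push ended on a hard stop.
- **Bystanders:** I kept clear of them and felt no unexpected contact, but did not measure their positions again at the end.

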